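# Match the second pump's speed dial and start

## Robot

A 7-joint arm with a two-finger parallel gripper is mounted at the origin on a cart in front of the work surface, level with it; the furniture and walls round the work are solid. World frame = base frame: x ahead of the robot, y to its left, z up, the work surface at z = 0. Lengths are in m, angles in rad, forces in N, time in s.
With the tool pointing down it reaches from about 0.4 to 0.75 m from the base axis. Payload 19.5 kg.
Tool frame: the origin (TCP) lies on the centre line of the jaws, within the pads' length; the fingertips stand 22 mm ahead of it and the grasp point (between the pads) lies 3 mm ahead of it; x points along the fingers, z is the direction in which the jaws open and shut, and the axes are right-handed (so a half turn about x gives the same grasp; the last joint's range is limited). The gripper opens to 85 mm and grips with 20 to 120 N. Pads are 22 mm wide; open, the fingers measure 114 mm over their backs; the gripper's body (76 mm by 85 mm) begins 54 mm behind the grasp point. The pads swing forward as they close: fully open they stand 13 mm farther back than shut.
Start: joints at [1.182, 0.707, -0.028, 1.485, 0.022, 0.951, -0.075], TCP at [0.195, -0.541, 0.221] pointing down, gripper open.
Joint ranges: [-2.71, 2.71], [-0.32, 2.16], [-1.57, 1.52], [0, 2.45], [-1.46, 4.6], [0, 2.02], [-2.83, 2.83]. Speed limits (rad/s): [1.89, 1.89, 2.57, 2.57, 3.01, 3.01, 3.01].

## Interface

Orientations are given as a rotation vector (axis times angle).
In Python, from workcell import * gives the robot as it stands.
- The arm moves only by the shell command python3 -m jog 'ROWS' [FORCE]. ROWS is JSON, a list that holds one entry, the list of rows, each a list of 7 numbers: the turn, a rotation vector about the tool's x, y, z in degrees, then the shift along the tool's x, y, z in cm, then the opening, from 0 (shut) to 1 (fully open). A call has 1 to 10 rows; each row is the pose to reach, as a shift and turn from the pose measured when the call began, along the tool's axes at that moment; what a row does not reach only later rows make up. A row lasts 1/10 s, in which the tool goes at most 50 mm and 8.59 degrees, less where a joint would pass 70% of its speed; a pose out of reach is approached as far as the arm can. A call with a gripper value outside its range is refused whole. The fingers move at their own pace and stop on an object; FORCE is the grip in N (left out, the last holds). Time passes only in rows, so rows that repeat a pose let the fingers close. It gives the time, the measured TCP pose, the force and the opening at its end, in the units of the state.
- get_state(): the state, without advancing time (a new reading comes with each control period).
- capture(name): name is "scene" or "top" or "wrist"; returns a dict with "img" (480x640x3 uint8, blue, green, red), "range_z" (480x640 float32, m along the optical axis (not along the pixel's ray), 0 where there is no reading), "camera_matrix" (3x3 intrinsics, pixels), "cam_to_world" (4x4, takes a point from camera to world coordinates); the wrist camera has in their place "T_tool_cam" (4x4, takes a point from camera to tool coordinates, whose origin is the TCP and whose axes are the tool frame's). Camera axes: x right, y up, looking along -z (the intrinsics and any distortion apply to the point x, -y, -z); pixel columns grow to the right and rows downward; lengths in m; the calibration is good to about 2 mm. The wrist camera is an equidistant fisheye: a pixel r from the principal point sees the ray r / f radians off the axis. A picture is of the moment at which its call begins: read the wrist's pose just before it.
- finish_job(): hands the job in, once; it reports no verdict.
Trained networks look in the newest picture that a camera, given by its name, has taken for a name from the list of things; names that differ only in an ending like _2 or _b are one class to them, and where a whole thing is asked for, a point or a joint stands for the part that bears it (a point fixed in the world has none). Each returns a list of dicts, best first, with "score" (0 to 1); they miss things now and then, are a little off and sometimes report something else, mostly with a low value. They report only what shows in the picture. A call takes as long as a camera call.
- boxes_of(query, camera): "centre" ([row, column] in pixels, amid what is visible of it).
The state is a dict: "t": time; "joint_positions": joint angles; "qvel": joint speeds; "effort": joint torques, N m; "eef_pos": TCP position; "orientation": TCP orientation; "force": force on the tool from outside, world axes, zero at the start; "moment": the same for the moment, N m; "finger_gap": opening from 0.0 (shut) to 1.0 (fully open).
Only numpy, scipy, OpenCV 4.12 (cv2) and the standard library are available. Lean on these libraries where they do the work, as an engineer would, in place of code of your own. Each camera call takes 0.05 s, during which the arm holds its last target.

## Task

The pump controller has two click dials. With the fingertip or the outside of the closed fingers, push the pointer of the right-hand dial (the one on the right seen from the robot) round, click by click, until it stands at the same mark as the left-hand dial; then press the round start button fully down and let it come up. Work gently: leave the left dial as it is set, do not take either dial between the fingers, do not press start before the dials match, and do not lift or shove the controller or the things lying on and around it.

Things in the scene. Friction and masses are not known exactly. Their poses are not given: they have to be found in the camera images.
- controller: Grey pump controller with a bare metal panel on top, loose on rubber feet, 2 to 3.2 kg. 170 mm along x, 300 mm along y, flat panel 52 mm above the table. Origin: centre of its underside; z up, x away from the robot, y left at yaw 0 (yaw varies by 0.3 rad). Dial axes at x +5 mm, y +85 mm (left) and -85 mm (right); start button at x -55 mm, y 0.
- right_dial (a joint): The dial to turn. Rad: 0 at the first (long) mark, pointer along the controller's +y; grows clockwise seen from above (pi/2: pointer along the controller's +x). Six click positions 0.524 rad apart, 0 to 2.618, stops at both ends. It starts at the first or second mark, always short of the left dial.
- left_dial (a joint): The dial to match. Rad: 0 at the first (long) mark, pointer along the controller's +y; grows clockwise seen from above (pi/2: pointer along the controller's +x). Six click positions 0.524 rad apart, 0 to 2.618, stops at both ends. It starts at the third, fourth or fifth mark.
- right_axis (a point): Point on the right dial's axis at the panel surface; axes as the controller's. A sprung plunger holds the dial at each position: pushing it out takes about 0.1 N m (2 to 3 N at 44 mm from the axis), falling to nothing half-way, where it snaps on into the next position by itself.
- left_axis (a point): Point on the left dial's axis at the panel surface; axes as the controller's.
- right_pointer (a point): Point in the right dial's black bar, 45 mm from the axis towards the nose, 16.5 mm above the panel; x along the pointer to the nose, z up. The bar is 13 mm wide (10 mm at the nose), its sides 6 to 27 mm above the panel, nose 56 mm and tail 20 mm from the axis, white line on the nose; round foot 40 mm across, 9.5 mm high. Push its +y side to turn it clockwise.
- left_pointer (a point): The same point on the left dial, which has the same shape.
- start_button (a joint): Start button, value in m: 0 up, grows as it is pressed, 0.006 fully down (4 N); springs back.
- start_button_top (a point): Centre of the top face of the round grey start button, 26 mm across, in a low black housing; pressed straight down.
- union_1: Tube union, 12 x 38 x 12 mm, lying loose on the controller's panel near its far edge, between the dials. Bystander.
- vial_1: Small pale vial, 27 mm across, 60 mm high, standing on the table left of the controller; origin at its underside. Bystander.
- vial_2: Small brown vial with a black cap, 27 mm across, 60 mm high, right of the controller; origin at its underside. Bystander.
- bottle_wash: Small white bottle with a blue cap, 38 mm across, 70 mm high, right of the controller; origin at its underside. Bystander.
- petri_dish: Petri dish, 62 mm across, 13 mm high, between robot and controller; origin at its underside. Bystander.
- timer: Bench timer on its back, 66 x 60 x 20 mm, between robot and controller; origin at its underside. Bystander.
- beaker: Plastic beaker, 57 mm across, 70 mm high, behind the controller; origin at its underside. Bystander.

How it is judged:
By the outcome, as a careful person would: the job done as asked, in the order asked, and still so for the second after the job is handed in, with the robot touching nothing.
It also fails if it takes over 54 s, if anything falls off the work surface, if the arm or the gripper's body presses on something with over 40 N, if the wrist force passes 120 N, or if a joint passes its speed limit or range.

## Working session

There is one attempt and no reset: what is moved stays moved. The work goes in short steps, Python scripts to look and compute and a shell command to move; the robot and the scene stay as the last step left them, time stands still between calls to the robot, and variables do not carry over. Pictures are saved under pics/ and viewed, and the job is handed in when it is done.

```bash
ls; mkdir -p pics; cat > h.py <<'E'
from workcell import *
import numpy as np, cv2
from scipy.spatial.transform import Rotation as R
def world(c,r,col,z=None):
    K=c["camera_matrix"];T=c["cam_to_world"]
    d=np.array([(col-K[0,2])/K[0,0],-(r-K[1,2])/K[1,1],-1.])
    if z is None:
        p=d*c["range_z"][int(round(r)),int(round(col))]; return T[:3,:3]@p+T[:3,3]
    w=T[:3,:3]@d; return T[:3,3]+w*(z-T[2,3])/w[2]
E
python3 - <<'E'
from h import *
s=get_state(); print(s)
for n in ("top","scene"):
    c=capture(n); cv2.imwrite(f"pics/{n}0.png",c["img"]); print(n,c["camera_matrix"],c["cam_to_world"],c.keys())
    for q in ("controller","right_dial","start_button","right_pointer","union_1","vial_1","vial_2","bottle_wash","petri_dish","timer","beaker"):
        for b in boxes_of(q,n)[:2]:
            print(q,b["score"],b["centre"],world(c,*b["centre"]))
E
```

```text
pics
{'t': 0.0, 'joint_positions': array([ 1.18228322,  0.70708617, -0.02763327,  1.48497237,  0.02199616,
        0.95091132, -0.075491  ]), 'qvel': array([-2.89442395e-04, -6.05668226e-05, -2.18190716e-03,  1.66350193e-03,
       -5.82548793e-04,  1.74103128e-04, -8.68828658e-04]), 'effort': array([ 4.03513795e-04, -8.83227181e+01,  1.23469736e+00, -2.36167842e+01,
        1.67858123e-02,  6.53581999e-03,  4.06749996e-05]), 'eef_pos': array([ 0.1953607 , -0.54051125,  0.22044326]), 'orientation': array([ 0.95064379,  1.35446739, -0.94965057]), 'force': array([ 0.44751722, -0.56640735,  0.96178076]), 'moment': array([-0.06603829,  0.0213056 ,  0.00098672]), 'finger_gap': 0.9969092216906222}
top [[607.81013571   0.         326.63024387]
 [  0.         607.81013571 238.35050688]
 [  0.           0.           1.        ]] [[-0.00662298  0.99804837 -0.06209337  0.47148669]
 [-0.99990066 -0.00738232 -0.01200756 -0.00780553]
 [-0.01244252  0.06200768  0.99799811  1.53147978]
 [ 0.          0.          0.          1.        ]] dict_keys(['img', 'range_z', 'camera_matrix', 'cam_to_world'])

[... 1749 characters left out ...]
0.89 [223.5, 312.4] [ 0.58205223 -0.05797932  0.0791421 ]
union_1 0.58 [237.7, 276.0] [0.62852249 0.00787531 0.06532318]
vial_1 0.78 [410.6, 269.3] [0.42057678 0.30459399 0.04276791]
vial_1 0.64 [191.5, 409.9] [ 0.4744715  -0.32620745  0.04366641]
vial_2 0.78 [410.6, 269.3] [0.42057678 0.30459399 0.04276791]
vial_2 0.64 [191.5, 409.9] [ 0.4744715  -0.32620745  0.04366641]
bottle_wash 0.84 [179.5, 366.4] [ 0.58758337 -0.31414341  0.04258724]
petri_dish 0.83 [236.3, 451.5] [ 0.33799266 -0.25959401  0.01416703]
timer 0.55 [383.5, 357.8] [0.33658514 0.18072159 0.01982421]
timer 0.17 [269.4, 300.2] [0.54381371 0.04353789 0.0503708 ]
beaker 0.58 [189.2, 265.8] [ 0.7572561  -0.1234574   0.05851756]
```

```bash
python3 - <<'E'
import cv2
a=cv2.imread("pics/top0.png"); cv2.imwrite("pics/top0c.png",cv2.resize(a[185:285,260:400],None,fx=5.5,fy=5.5,interpolation=cv2.INTER_CUBIC))
b=cv2.imread("pics/scene0.png"); cv2.imwrite("pics/scene0c.png",cv2.resize(b[180:380,180:440],None,fx=3,fy=3,interpolation=cv2.INTER_CUBIC))
E
```

```text
(no output)
```

View pics/top0c.png

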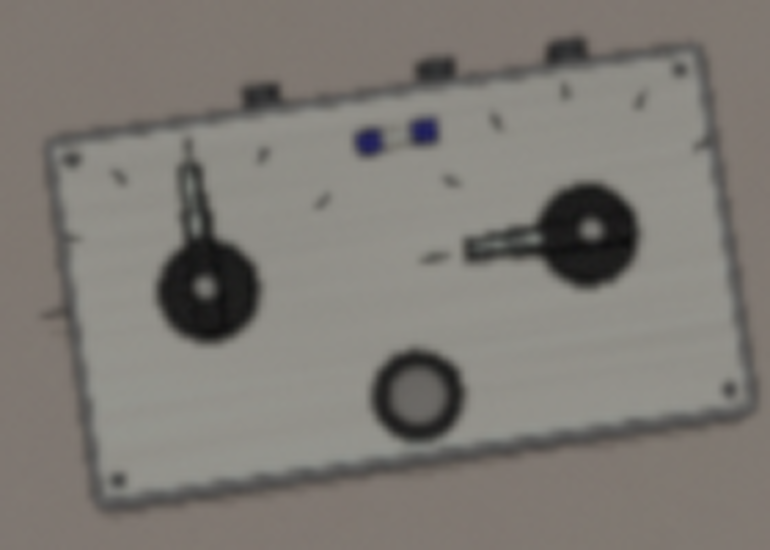

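View pics/scene0c.png

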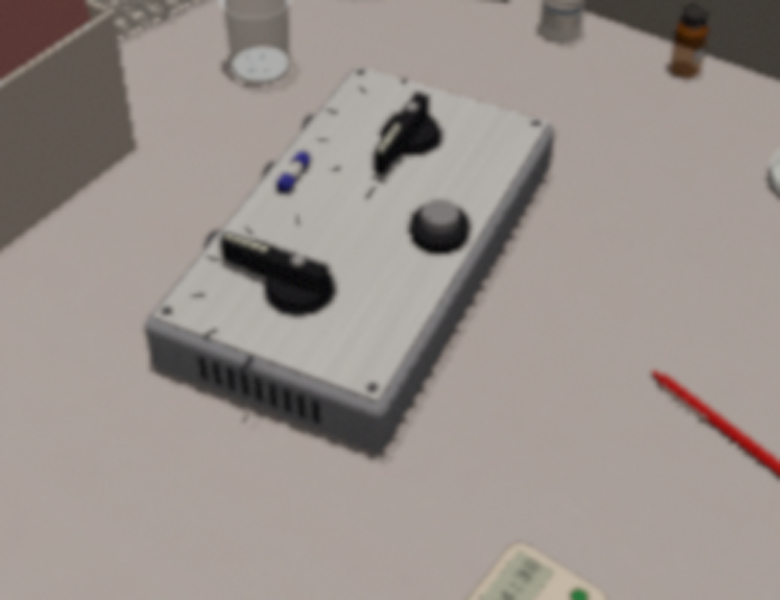

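View pics/top0.png

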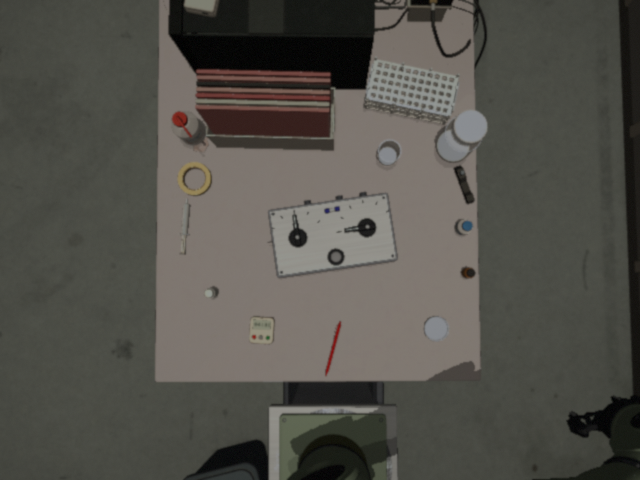

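The left dial stands at the fourth mark (90°) and the right at the first (0°), its pointer towards the long mark (crop pixel 470,252). That means three clicks, pushed from the near side. Next I compute the geometry.

```bash
python3 - <<'E'
from h import *
s=get_state(); print("tool axes\n",R.from_rotvec(s["orientation"]).as_matrix().round(3))
c=capture("top")
f=lambda u,v:(185+v/5.5-.4,260+u/5.5-.4)
L=world(c,*f(205,288),z=.079);Rt=world(c,*f(590,231),z=.079)
print(L,Rt,np.linalg.norm(L-Rt))
y=(L-Rt)[:2];y/=np.linalg.norm(y);x=np.array([y[1],-y[0]]);print("yaw",np.arctan2(x[1],x[0]))
O=(L+Rt)[:2]/2-.005*x;print("O",O)
# corners at z .052
P=[world(c,*f(*p),z=.052)[:2] for p in ((48,143),(700,48),(752,410),(103,508))];print("O by corners",np.mean(P,0), np.array(P))
for n,p,z in (("Rnose",(468,250),.079),("Lnose",(188,162),.079),("button",(418,395),.07),("union",(397,137),.062)):
    w=world(c,*f(*p),z=z);d=w[:2]-O;print(n,w,"ctrl",d@x,d@y, "rangeZ",world(c,*f(*p))[2])
E
```

```text
tool axes
 [[-0.    0.94  0.34]
 [ 0.    0.34 -0.94]
 [-1.    0.   -0.  ]]
[0.56571412 0.08095934 0.079     ] [ 0.58934458 -0.08691776  0.079     ] 0.16953206576103597
yaw 0.1398417219173507
O [ 0.57257816 -0.00367614]
O by corners [ 0.57187357 -0.00420561] [[ 0.63268001  0.15232783]
 [ 0.67283887 -0.1381712 ]
 [ 0.51164838 -0.15906674]
 [ 0.47032701  0.12808767]]
Rnose [ 0.58144887 -0.03373056  0.079     ] ctrl 0.004594937011714147 -0.030997487159931933 rangeZ 0.07735724598223315
Lnose [0.62091252 0.08819112 0.079     ] ctrl 0.060667564928621714 0.08423331054810593 rangeZ 0.07636313680865325
button [ 0.51873193 -0.01150156  0.07      ] ctrl -0.054411343595051474 -0.00024359221249924817 rangeZ 0.0677136185501741
union [ 0.63302353 -0.00310622  0.062     ] ctrl 0.05993474153340652 -0.007860897587355425 rangeZ 0.06314598186579778
```

```bash
python3 -m jog '[[[-5,0,0,0,3,-2,0],[-10,0,0,0,6.5,-4.5,0],[-16,0,0,0,10,-7,0],[-22,0,0,0,14,-9.5,0],[-28,0,0,0,18,-12.3,0],[-34,0,0,0,22,-15,0],[-40,0,0,0,26,-17.7,0],[-46,0,0,0,30,-20.4,0],[-52,0,0,0,33.5,-22.8,0],[-57,0,0,0,36.5,-24.8,0]]]'; python3 - <<'E'
from h import *
s=get_state(); M=R.from_rotvec(s["orientation"]).as_matrix();print(M.round(3),s["joint_positions"],s["finger_gap"])
d=np.array([.5508,-.0503,.16])-s["eef_pos"];print(M.T@d*100,"zang",np.degrees(np.arctan2(M[1,2],M[0,2])))
E
```

```text
t: 2.25
eef_pos: [0.4556, -0.1813, 0.2211]
orientation: [0.176, 1.563, -0.175]
force: [-0.3, -0.5, 0.4]
finger_gap: 0.002
[[ 0.001  0.222  0.975]
 [ 0.     0.975 -0.222]
 [-1.     0.     0.   ]] [ 0.46719835  0.58931684 -0.26530213  1.78071136  0.20450094  0.79796094
 -0.1223772 ] 0.0015065698004881282
[ 6.11468995 14.88257959  6.3747238 ] zang -12.81682824666895
```

```bash
python3 -m jog '[[[-4,0,0,0.5,3,1.3,0],[-8,0,0,1.5,6,2.6,0],[-12,0,0,3,9,3.9,0],[-16,0,0,4.5,12,5.1,0],[-19,0,0,5.5,14,6,0],[-20.8,0,0,6.1,14.9,6.4,0],[-20.8,0,0,6.1,14.9,6.4,0]]]'; python3 - <<'E'
from h import *
s=get_state(); M=R.from_rotvec(s["orientation"]).as_matrix();print(s["joint_positions"],s["eef_pos"])
c=capture("wrist");cv2.imwrite("pics/w1.png",c["img"]);print(c["camera_matrix"],c["T_tool_cam"])
c=capture("scene");cv2.imwrite("pics/s1.png",cv2.resize(c["img"][100:350,180:440],None,fx=2.4,fy=2.4))
E
```

```text
t: 2.95
eef_pos: [0.551, -0.0496, 0.1595]
orientation: [-0.11, 1.568, 0.111]
force: [-0.8, -0.6, -0.3]
finger_gap: 0.005
[ 0.19791506  0.76548279 -0.31772886  1.6401639   0.31007137  0.78639104
 -0.11685119] [ 0.551012   -0.04964353  0.15954509]
[[371.64829954   0.         326.45531916]
 [  0.         371.64829954 238.76543022]
 [  0.           0.           1.        ]] [[ 1.35374225e-04  2.74300809e-01 -9.61643930e-01 -1.52281760e-01]
 [ 5.92118875e-04  9.61643748e-01  2.74300841e-01  7.09459985e-02]
 [ 9.99999816e-01 -6.06540785e-04 -3.22369097e-05  1.76358685e-04]
 [ 0.00000000e+00  0.00000000e+00  0.00000000e+00  1.00000000e+00]]
```

View pics/w1.png

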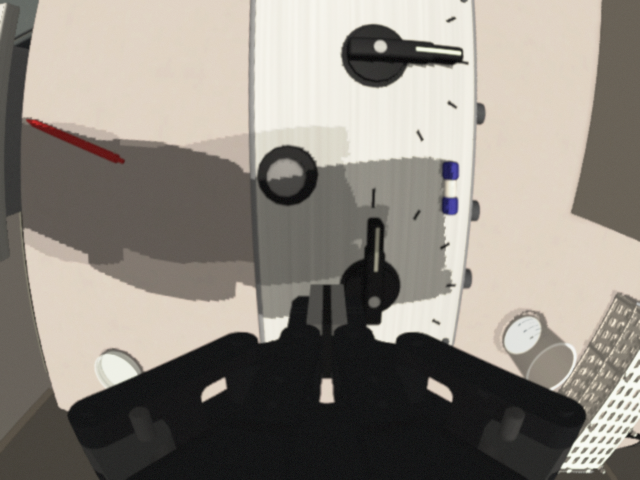

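View pics/s1.png

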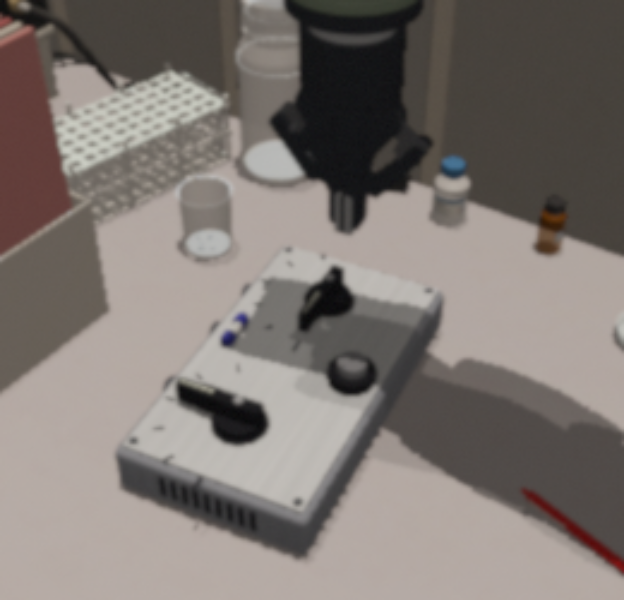

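```bash
python3 - <<'E'
from h import *
c=capture("wrist");K=c["camera_matrix"];T=c["T_tool_cam"]
v,u=np.mgrid[275:400:6,270:390:1]
z=c["range_z"][v,u]
dx=(u-K[0,2])/K[0,0];dy=(v-K[1,2])/K[1,1];th=np.hypot(dx,dy);k=np.tan(th)/th
P=np.stack([dx*k*z,-dy*k*z,-z],-1)@T[:3,:3].T+T[:3,3]
for i in range(len(v)):
    m=(P[i,:,0]<.03)&(z[i]>0)
    if m.any():
        q=P[i][m]*1000; print(v[i,0],"x %.0f..%.0f y %.0f..%.0f z %.0f..%.0f"%(*np.percentile(q[:,0],[2,98]),*np.percentile(q[:,1],[2,98]),*np.percentile(q[:,2],[1,99])), q[::10].round(0).tolist()[:9] if i%2==0 else "")
E
```

```text
287 x -18..-15 y 12..13 z -6..7 [[-16.0, 12.0, -6.0], [-18.0, 13.0, -2.0], [-16.0, 12.0, 2.0], [-16.0, 12.0, 6.0]]
293 x -24..-22 y 12..13 z -6..6 
299 x -29..-19 y 8..13 z -12..12 [[-19.0, 8.0, -12.0], [-19.0, 8.0, -8.0], [-28.0, 12.0, -4.0], [-28.0, 12.0, -0.0], [-28.0, 12.0, 3.0], [-19.0, 8.0, 8.0], [-20.0, 9.0, 11.0]]
305 x -34..-24 y 8..13 z -13..13 
311 x -39..-29 y 8..13 z -13..13 [[-30.0, 8.0, -13.0], [-30.0, 9.0, -10.0], [-37.0, 12.0, -5.0], [-37.0, 12.0, -2.0], [-39.0, 13.0, 1.0], [-38.0, 12.0, 5.0], [-30.0, 9.0, 9.0], [-30.0, 8.0, 13.0]]
317 x -43..-34 y 8..13 z -13..13 
323 x -47..-38 y 8..13 z -13..14 [[-40.0, 9.0, -13.0], [-39.0, 8.0, -10.0], [-47.0, 13.0, -6.0], [-46.0, 12.0, -3.0], [-46.0, 12.0, 0.0], [-46.0, 12.0, 4.0], [-39.0, 8.0, 7.0], [-39.0, 8.0, 11.0]]
329 x -56..-47 y 10..15 z -13..13 
335 x -57..-46 y 8..14 z -13..14 [[-56.0, 13.0, -14.0], [-56.0, 14.0, -11.0], [-57.0, 14.0, -8.0], [-56.0, 14.0, -5.0], [-47.0, 8.0, -2.0], [-48.0, 9.0, 2.0], [-56.0, 14.0, 5.0], [-57.0, 14.0, 7.0], [-57.0, 14.0, 10.0]]
341 x -61..-47 y 6..14 z -17..18 
347 x -64..-47 y 4..14 z 
[... 520 characters left out ...]
[[-81.0, 18.0, -13.0], [-81.0, 18.0, -11.0], [-82.0, 19.0, -8.0], [-80.0, 18.0, -6.0], [-77.0, 16.0, -4.0], [-56.0, 1.0, -2.0], [-47.0, -6.0, 1.0], [-72.0, 12.0, 4.0], [-82.0, 19.0, 6.0]]
377 x -85..-47 y -9..19 z -12..14 
383 x -87..-57 y -4..19 z -12..14 [[-87.0, 19.0, -12.0], [-86.0, 18.0, -10.0], [-85.0, 18.0, -8.0], [-86.0, 18.0, -6.0], [-77.0, 12.0, -4.0], [-57.0, -4.0, -2.0], [-72.0, 8.0, 4.0], [-85.0, 18.0, 5.0], [-85.0, 18.0, 8.0]]
389 x -89..-57 y -6..19 z -12..13 
395 x -91..-60 y -7..19 z -12..13 [[-89.0, 18.0, -12.0], [-90.0, 19.0, -10.0], [-91.0, 19.0, -7.0], [-90.0, 19.0, -5.0], [-79.0, 9.0, -4.0], [-57.0, -9.0, -2.0], [-76.0, 7.0, 4.0], [-90.0, 19.0, 6.0], [-89.0, 18.0, 8.0]]
```

```bash
python3 - <<'E'
from h import *
s=get_state();M=R.from_rotvec(s["orientation"]).as_matrix();p=s["eef_pos"]
c=capture("wrist");K=c["camera_matrix"];T=c["T_tool_cam"]
def tool(u,v):
    z=c["range_z"][v,u];dx=(u-K[0,2])/K[0,0];dy=(v-K[1,2])/K[1,1];th=np.hypot(dx,dy);k=np.tan(th)/th
    return T[:3,:3]@np.array([dx*k*z,-dy*k*z,-z])+T[:3,3]
for u,v in ((288,176),(374,302),(380,46),(300,250),(120,365)): print(u,v,p+M@tool(u,v))
for v in range(270,300,2): print(v,(tool(326,v)*1000).round(),(tool(315,v)*1000).round())
c=capture("scene");
v,u=np.mgrid[100:240,230:420]
Z=c["range_z"][v,u];Kc=c["camera_matrix"]
P=np.stack([(u-Kc[0,2])/Kc[0,0]*Z,-(v-Kc[1,2])/Kc[1,1]*Z,-Z],-1)@c["cam_to_world"][:3,:3].T+c["cam_to_world"][:3,3]
Q=(P-p)@M*1000
m=(abs(Q[...,1])<40)&(abs(Q[...,2])<40)&(Q[...,0]<60)&(Z>0)
q=Q[m]
for a in range(-80,40,6):
    w=q[(q[:,0]>=a)&(q[:,0]<a+6)]
    if len(w): print(a,len(w),w.min(0).round(),w.max(0).round())
E
```

```text
288 176 [ 0.52018686 -0.01050029  0.07355038]
374 302 [ 0.58975115 -0.08866203  0.07847015]
380 46 [0.56634989 0.0809861  0.07916492]
300 250 [ 0.53329179 -0.06654331  0.05113076]
120 365 [ 0.34647511 -0.24131819  0.0131243 ]
270 [110. -28.  -0.] [110. -28.  -8.]
272 [108. -29.  -0.] [109. -30.  -8.]
274 [110. -31.  -0.] [110. -32.  -8.]
276 [110. -33.  -0.] [110. -33.  -8.]
278 [109. -34.  -0.] [110. -35.  -9.]
280 [109. -36.  -0.] [109. -36.  -9.]
282 [110. -38.  -0.] [110. -38.  -9.]
284 [-14.  12.   0.] [-14.  13.  -4.]
286 [-16.  12.   0.] [-16.  13.  -4.]
288 [-17.  12.   0.] [-16.  12.  -4.]
290 [-20.  12.   0.] [-20.  13.  -4.]
292 [-22.  13.   0.] [-22.  13.  -4.]
294 [-24.  13.   0.] [-24.  12.  -4.]
296 [-26.  13.   0.] [-26.  13.  -4.]
298 [-26.  12.   0.] [-28.  13.  -4.]
-80 103 [-80. -12. -40.] [-74.  20.  40.]
-74 98 [-74. -13. -38.] [-68.  13.  39.]
-68 150 [-68. -11. -38.] [-62.  14.  38.]
-62 90 [-62.  -9. -33.] [-56.  14.  33.]
-56 49 [-56.   3. -19.] [-50.  14.  25.]
-50 30 [-50.   3. -14.] [-44.  12.  11.]
-44 44 [-44.  -7. -15.] [-38.  12.  11.]
-38 42 [-38.  -7. -14.] [-32.  13.  11.]
-32 39 [-32.  -6. -15.] [-26.  11.  11.]
-26 45 [-26.  -9. -15.] [-20.  12.  14.]
-20 21 [-20.  -1. -13.] [-14.  11.  11.]
-14 6 [-14.   2.  -7.] [-10.  10.   5.]
```

Both cameras, independently, place the closed fingertip about 13 mm *behind* the reported TCP, where the brief says 22 mm ahead. So I'll descend beside the bar in stages, safe for either value, and check again lower down.

```bash
python3 -m jog '[[[0,0,0,1,0,0,0],[0,0,0,2.5,0,0,0],[0,0,0,4,0,0,0],[0,0,0,5.5,0,0,0],[0,0,0,6.6,0,0,0],[0,0,0,7.2,0,0,0],[0,0,0,7.3,0,0,0],[0,0,0,7.3,0,0,0]]]'; cat > tip.py <<'E'
from h import *
import sys
s=get_state();M=R.from_rotvec(s["orientation"]).as_matrix();p=s["eef_pos"]
print(s["t"],p,s["force"])
c=capture("wrist");cv2.imwrite(f"pics/w{sys.argv[1]}.png",c["img"])
c=capture("scene");cv2.imwrite(f"pics/s{sys.argv[1]}.png",cv2.resize(c["img"][150:300,220:400],None,fx=4,fy=4,interpolation=cv2.INTER_CUBIC))
v,u=np.mgrid[100:300,200:420]
Z=c["range_z"][v,u];Kc=c["camera_matrix"]
P=np.stack([(u-Kc[0,2])/Kc[0,0]*Z,-(v-Kc[1,2])/Kc[1,1]*Z,-Z],-1)@c["cam_to_world"][:3,:3].T+c["cam_to_world"][:3,3]
Q=(P-p)@M*1000
m=(abs(Q[...,1])<18)&(abs(Q[...,2])<18)&(Z>0)&(P[...,2]>.056)
q=Q[m]
for a in range(-40,40,4):
    w=q[(q[:,0]>=a)&(q[:,0]<a+4)]
    if len(w): print(a,len(w),w.min(0).round(),w.max(0).round())
E
python3 tip.py 2
```

```text
t: 4.0
eef_pos: [0.5511, -0.0514, 0.088]
orientation: [-0.108, 1.567, 0.107]
force: [-0.3, 0.2, 0.1]
finger_gap: 0.0
4.0 [ 0.55107291 -0.05138188  0.08799055] [-0.30393604  0.1954319   0.06215703]
-40 28 [-40.  -4. -15.] [-36.  13.  11.]
-36 23 [-36.  -4. -15.] [-32.  11.  12.]
-32 21 [-31.  -4. -15.] [-28.  11.  13.]
-28 20 [-28.  -4. -14.] [-24.  12.  12.]
-24 26 [-24.  -6. -14.] [-20.  11.  12.]
-20 13 [-20.  -3. -13.] [-16.  11.  10.]
-16 8 [-16.   4.  -8.] [-13.  12.   6.]
-12 1 [-11.   3.  -7.] [-11.   3.  -7.]
```

```bash
ls pics
```

```text
s1.png
s2.png
scene0.png
scene0c.png
top0.png
top0c.png
w1.png
w2.png
```

View pics/s2.png

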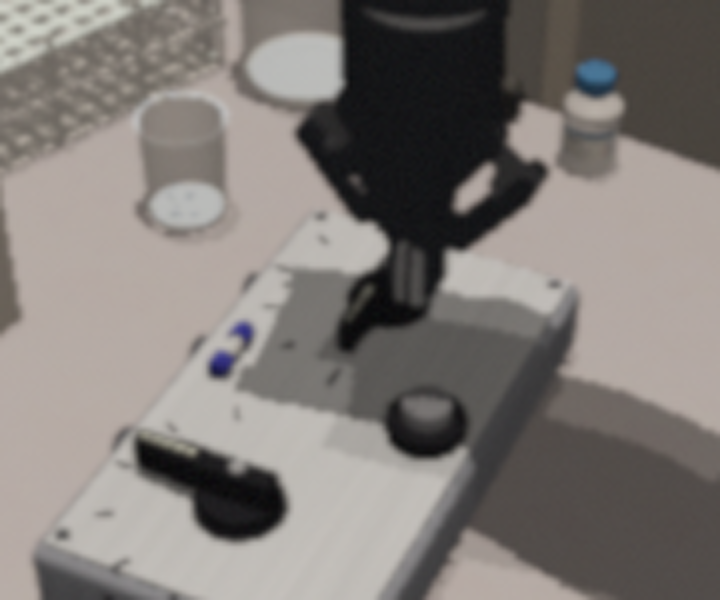

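View pics/w2.png

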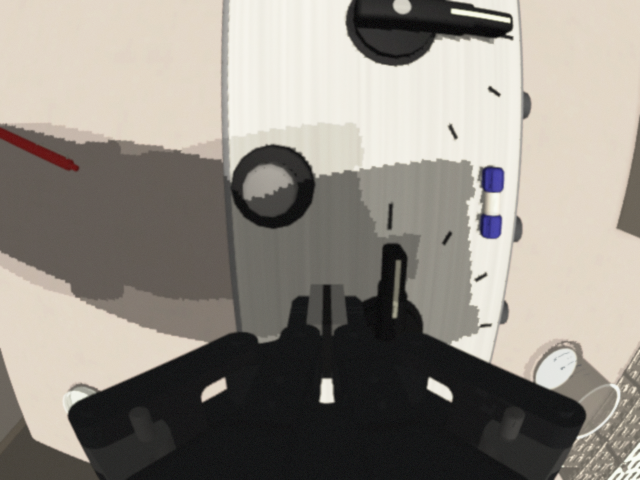

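The pictures show the tip still well above the panel, which confirms about -12 mm. I'll lower it in small, force-checked steps.

```bash
python3 -m jog '[[[0,0,0,0.3,0,0,0],[0,0,0,0.6,0,0,0],[0,0,0,0.9,0,0,0],[0,0,0,1.2,0,0,0],[0,0,0,1.2,0,0,0]]]'; python3 -m jog '[[[0,0,0,0.4,0,0,0],[0,0,0,0.8,0,0,0],[0,0,0,1.1,0,0,0],[0,0,0,1.1,0,0,0]]]';python3 tip.py 3
```

```text
t: 4.6
eef_pos: [0.551, -0.0514, 0.0758]
orientation: [-0.108, 1.567, 0.107]
force: [-0.6, -0.1, -0.1]
finger_gap: -0.002
t: 5.0
eef_pos: [0.5508, -0.0513, 0.0643]
orientation: [-0.108, 1.568, 0.108]
force: [0.2, -0.4, 0.6]
finger_gap: -0.001
5.0 [ 0.55082502 -0.05134084  0.06431951] [ 0.1718575  -0.36026544  0.61184768]
-40 25 [-40.  -7. -14.] [-36.  12.  13.]
-36 22 [-36.  -6. -15.] [-32.  11.  12.]
-32 22 [-32.  -6. -15.] [-28.  11.  12.]
-28 22 [-28.  -7. -15.] [-24.  11.  12.]
-24 19 [-24.  -5. -15.] [-20.  12.  13.]
-20 17 [-20.  -0. -13.] [-16.  12.  12.]
-16 6 [-15.   8.  -8.] [-13.  10.   5.]
-12 2 [-12.   1.  -7.] [-11.   7.  -7.]
8 1 [  8. -14.  -7.] [  8. -14.  -7.]
```

View pics/s3.png

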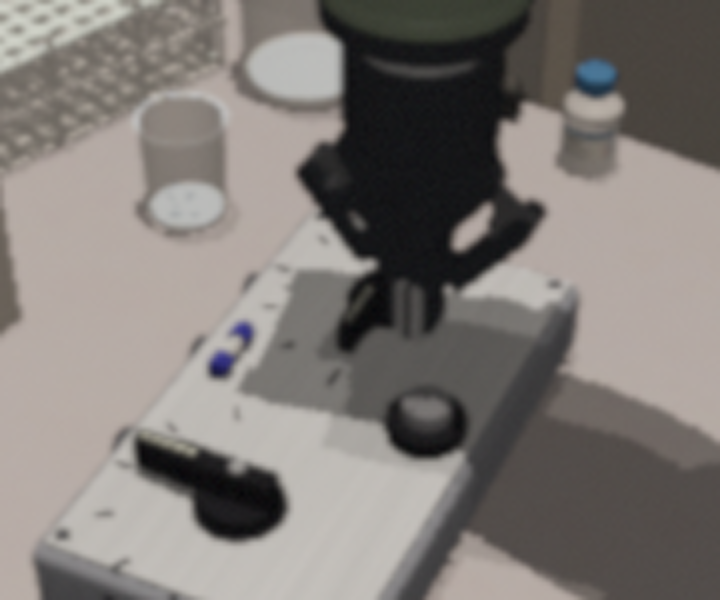

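View pics/w3.png

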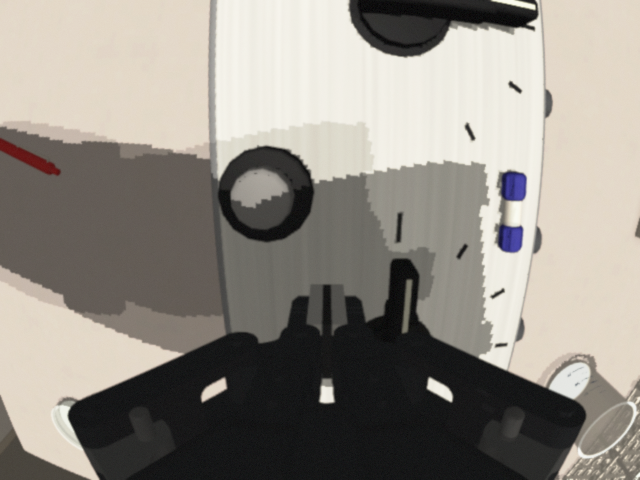

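```bash
python3 -m jog '[[[0,0,0,0.4,0,0,0],[0,0,0,0.8,0,0,0],[0,0,0,1.2,0,0,0],[0,0,0,1.6,0,0,0],[0,0,0,1.6,0,0,0]]]'; cat > arc.py <<'E'
from h import *
A=np.array([.5893,-.0875]);yaw=.14;r=42;h=19.5
s=get_state();M=R.from_rotvec(s["orientation"]).as_matrix();p=s["eef_pos"]
print(p,s["force"],s["moment"])
x=np.array([np.cos(yaw),np.sin(yaw)]);y=np.array([-x[1],x[0]]);d=(p[:2]-A);print("rel axis ctrl mm",d@x*1e3,d@y*1e3)
za=np.arctan2(M[1,2],M[0,2])
for t in range(-5,90,5):
    a=np.radians(t);q=A+(r*(np.sin(a)*x+np.cos(a)*y)-h*(np.cos(a)*x-np.sin(a)*y))/1e3
    w=M.T@np.append(q-p[:2],0)*100
    print(t,"turn %.1f"%(t-np.degrees(yaw-za)),w.round(2))
E
python3 arc.py
```

```text
t: 5.6
eef_pos: [0.5508, -0.0513, 0.0482]
orientation: [-0.108, 1.568, 0.108]
force: [0.1, 0.2, 1.2]
finger_gap: -0.003
[ 0.55078064 -0.05131643  0.04816487] [0.13689156 0.23982812 1.20378786] [-0.02153956  0.05093967  0.05652262]
rel axis ctrl mm -33.093315184579716 41.20466110302753
-5 turn -5.2 [ 0.  -0.1  1. ]
0 turn -0.2 [0.   0.08 1.36]
5 turn 4.8 [0.   0.24 1.73]
10 turn 9.8 [0.   0.36 2.12]
15 turn 14.8 [0.   0.45 2.51]
20 turn 19.8 [0.   0.5  2.91]
25 turn 24.8 [0.   0.52 3.32]
30 turn 29.8 [0.   0.5  3.72]
35 turn 34.8 [0.   0.45 4.12]
40 turn 39.8 [0.   0.36 4.51]
45 turn 44.8 [0.   0.24 4.9 ]
50 turn 49.8 [0.   0.09 5.27]
55 turn 54.8 [ 0.   -0.1   5.63]
60 turn 59.8 [ 0.   -0.32  5.97]
65 turn 64.8 [ 0.   -0.56  6.29]
70 turn 69.8 [ 0.   -0.83  6.59]
75 turn 74.8 [ 0.   -1.13  6.86]
80 turn 79.8 [ 0.   -1.45  7.11]
85 turn 84.8 [ 0.   -1.79  7.33]
```

```bash
python3 -m jog '[[[0,0,0,0,0,0.5,0],[0,0,0,0,0.05,1.0,0],[0,0,0,0,0.1,1.3,0],[3,0,0,0,0.2,1.6,0],[6,0,0,0,0.3,1.85,0],[9,0,0,0,0.35,2.1,0],[12,0,0,0,0.4,2.3,0],[15,0,0,0,0.45,2.5,0],[18,0,0,0,0.5,2.75,0],[20,0,0,0,0.5,2.9,0]]]'; python3 tip.py 4|head -1; python3 arc.py
```

```text
t: 6.6
eef_pos: [0.5792, -0.0421, 0.0483]
orientation: [0.168, 1.564, -0.168]
force: [0.7, 0.2, 0.2]
finger_gap: -0.001
6.6 [ 0.57920873 -0.04213834  0.04825858] [0.70461049 0.17828436 0.22038381]
[ 0.57905854 -0.04222613  0.04816927] [-0.26607864 -0.7643502   0.96329373] [-0.02572774  0.03649988  0.01021028]
rel axis ctrl mm -3.823602278315202 46.26003979699623
-5 turn -25.2 [-0.   -1.24 -1.6 ]
0 turn -20.2 [-0.   -0.94 -1.32]
5 turn -15.2 [-0.   -0.67 -1.03]
10 turn -10.2 [-0.   -0.42 -0.71]
15 turn -5.2 [-0.   -0.2  -0.37]
20 turn -0.2 [-0.   -0.02 -0.01]
25 turn 4.8 [0.   0.14 0.36]
30 turn 9.8 [0.   0.26 0.75]
35 turn 14.8 [0.   0.35 1.14]
40 turn 19.8 [0.   0.4  1.54]
45 turn 24.8 [0.   0.42 1.95]
50 turn 29.8 [0.   0.4  2.35]
55 turn 34.8 [0.   0.35 2.75]
60 turn 39.8 [0.   0.26 3.15]
65 turn 44.8 [0.   0.14 3.53]
70 turn 49.8 [ 0.   -0.01  3.91]
75 turn 54.8 [ 0.   -0.2   4.26]
80 turn 59.8 [ 0.   -0.41  4.61]
85 turn 64.8 [ 0.   -0.66  4.93]
```

View pics/w4.png

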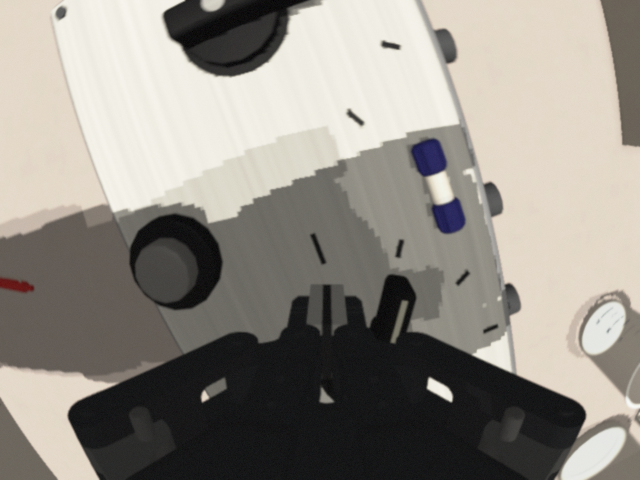

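View pics/s4.png

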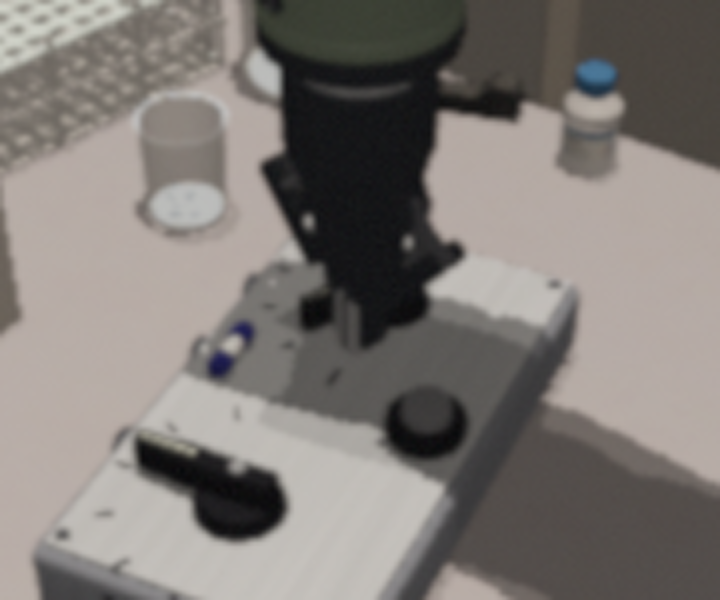

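First click done: the pointer aims at the second mark (wrist pixel 400,248). Next is the second click.

```bash
python3 -m jog '[[[4,0,0,0,0.12,0.3,0],[8,0,0,0,0.22,0.6,0],[11,0,0,0,0.3,0.85,0],[14,0,0,0,0.35,1.1,0],[17,0,0,0,0.4,1.35,0],[20,0,0,0,0.4,1.55,0],[23,0,0,0,0.4,1.8,0],[26,0,0,0,0.4,2.05,0],[29,0,0,0,0.4,2.3,0],[30,0,0,0,0.4,2.35,0]]]'; python3 tip.py 5|head -1; python3 arc.py
```

```text
t: 7.7
eef_pos: [0.603, -0.0433, 0.0482]
orientation: [0.576, 1.492, -0.576]
force: [1.1, -0.0, 0.0]
finger_gap: -0.005
7.7 [ 0.6029763  -0.04330222  0.04819511] [ 1.1006749  -0.00254597  0.02718871]
[ 0.60280229 -0.04329384  0.04815843] [0.5080221  0.23526477 0.62120443] [-0.04810164  0.01011548  0.03196158]
rel axis ctrl mm 19.538852232212516 41.8894979308849
-5 turn -55.1 [-0.   -3.38 -2.6 ]
0 turn -50.1 [-0.   -2.99 -2.51]
5 turn -45.1 [-0.   -2.6  -2.39]
10 turn -40.1 [-0.   -2.23 -2.24]
15 turn -35.1 [-0.   -1.87 -2.05]
20 turn -30.1 [-0.   -1.53 -1.83]
25 turn -25.1 [-0.   -1.21 -1.59]
30 turn -20.1 [-0.   -0.91 -1.31]
35 turn -15.1 [-0.   -0.64 -1.02]
40 turn -10.1 [-0.   -0.39 -0.7 ]
45 turn -5.1 [-0.   -0.18 -0.36]
50 turn -0.1 [0.   0.01 0.  ]
55 turn 4.9 [0.   0.17 0.38]
60 turn 9.9 [0.   0.29 0.76]
65 turn 14.9 [0.   0.37 1.16]
70 turn 19.9 [0.   0.43 1.56]
75 turn 24.9 [0.   0.44 1.96]
80 turn 29.9 [0.   0.43 2.36]
85 turn 34.9 [0.   0.37 2.76]
```

View pics/w5.png

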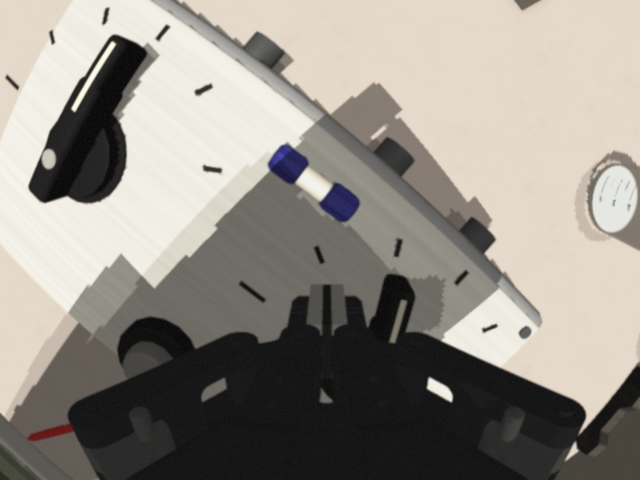

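Second click done: the pointer is at the third mark (398,247). Third and last click.

```bash
python3 -m jog '[[[4,0,0,0,0.12,0.3,0],[8,0,0,0,0.23,0.6,0],[11,0,0,0,0.3,0.85,0],[14,0,0,0,0.36,1.1,0],[17,0,0,0,0.4,1.35,0],[20,0,0,0,0.42,1.55,0],[23,0,0,0,0.43,1.8,0],[26,0,0,0,0.43,2.05,0],[29,0,0,0,0.42,2.3,0],[30,0,0,0,0.42,2.35,0]]]'; python3 tip.py 6|head -1
```

```text
t: 8.8
eef_pos: [0.623, -0.0561, 0.0482]
orientation: [0.976, 1.34, -0.976]
force: [-0.2, -1.0, -0.6]
finger_gap: 0.003
8.8 [ 0.62300869 -0.05608239  0.04815175] [-0.21335079 -0.98692708 -0.62982696]
```

View pics/w6.png

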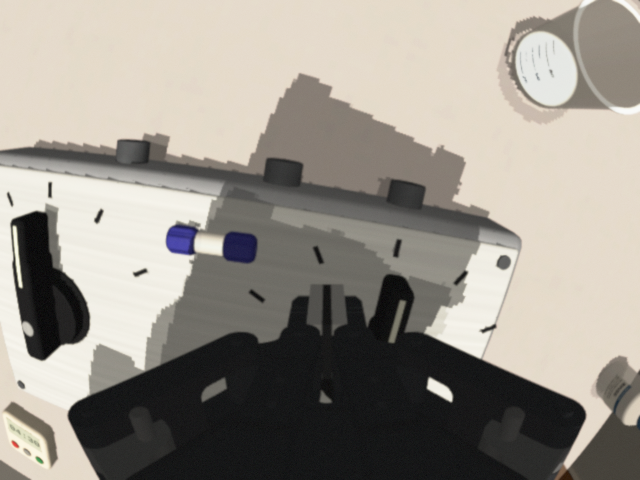

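Third click done: the right pointer stands at its fourth mark (398,247) with two marks left beyond it. I'll back off, lift and check.

```bash
python3 -m jog '[[[0,0,0,0,0,-0.5,0],[0,0,0,0,0,-0.9,0],[0,0,0,-1.5,0,-1,0],[0,0,0,-3.5,0,-1,0],[0,0,0,-5.5,0,-1,0],[0,0,0,-7,0,-1,0],[0,0,0,-7.5,0,-1,0]]]'; cat > but.py <<'E'
from h import *
import sys
s=get_state();M=R.from_rotvec(s["orientation"]).as_matrix();p=s["eef_pos"];print(s["t"],p,M.round(3).tolist())
for n in ("top","scene"):
    c=capture(n);cv2.imwrite(f"pics/{n}{sys.argv[1]}.png",c["img"])
    b=boxes_of("start_button",n)[:2]
    for k in b: print(n,k,world(c,*k["centre"],z=.073),world(c,*k["centre"]))
B=np.array([.5185,-.0112]);d=M.T@np.append(B-p[:2],0)*100;print(d)
E
python3 but.py 7; python3 - <<'E'
import cv2
a=cv2.imread("pics/top7.png")[180:290,255:405];cv2.imwrite("pics/top7c.png",cv2.resize(a,None,fx=5,fy=5,interpolation=2))
a=cv2.imread("pics/scene7.png")[150:350,200:420];cv2.imwrite("pics/scene7c.png",cv2.resize(a,None,fx=3,fy=3,interpolation=2))
E
```

```text
t: 9.6
eef_pos: [0.6205, -0.0463, 0.1256]
orientation: [0.975, 1.339, -0.973]
force: [-0.9, -0.7, -0.5]
finger_gap: -0.0
9.6 [ 0.62046631 -0.04631907  0.1255918 ] [[0.003, 0.951, 0.309], [-0.001, 0.309, -0.951], [-1.0, 0.003, 0.001]]
scene {'centre': [254.6, 327.8], 'score': 0.69} [ 0.50887188 -0.00152739  0.073     ] [ 0.51029904 -0.00396821  0.0702844 ]
scene {'centre': [268.6, 300.3], 'score': 0.69} [0.53211936 0.05966249 0.073     ] [0.54359162 0.04345773 0.05266741]
[-0.03262971 -8.60997859 -6.49399578]
```

View pics/top7c.png

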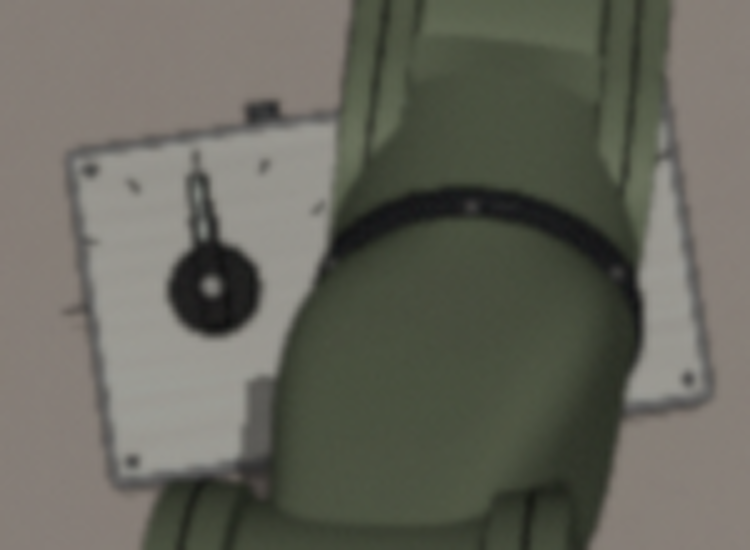

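View pics/scene7c.png

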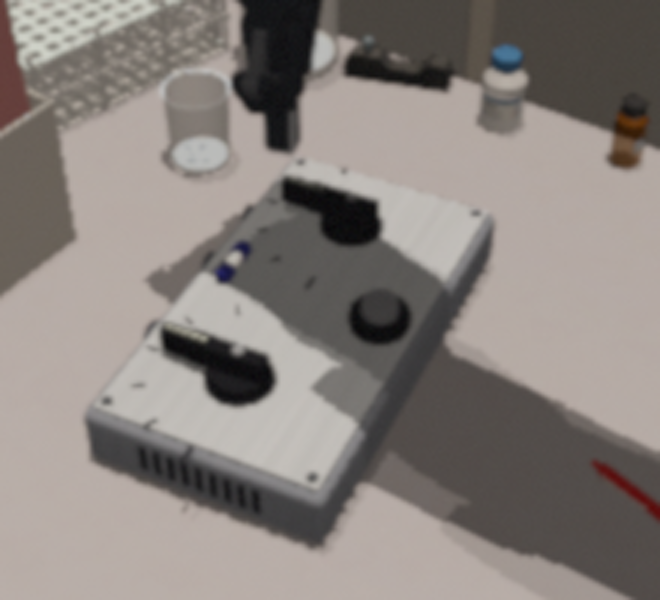

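Both pointers stand parallel at the fourth mark and the controller hasn't moved. Moving over the button now.

```bash
python3 -m jog '[[[0,0,0,0,-1.5,-1.1,0],[0,0,0,0,-3,-2.3,0],[0,0,0,0,-5,-3.8,0],[0,0,0,0,-7,-5.3,0],[0,0,0,0.5,-8.2,-6.2,0],[0,0,0,1,-8.7,-6.5,0],[0,0,0,1.5,-8.7,-6.5,0],[0,0,0,1.5,-8.7,-6.5,0]]]'; python3 - <<'E'
from h import *
s=get_state();M=R.from_rotvec(s["orientation"]).as_matrix();p=s["eef_pos"]
c=capture("wrist");cv2.imwrite("pics/w8.png",c["img"])
B=np.array([.5185,-.0112]);d=M.T@np.append(B-p[:2],0)*100;print(p,d)
c=capture("scene");cv2.imwrite("pics/s8.png",cv2.resize(c["img"][150:300,240:420],None,fx=4,fy=4,interpolation=2))
E
```

```text
t: 10.6
eef_pos: [0.517, -0.0116, 0.1069]
orientation: [0.974, 1.342, -0.976]
force: [0.5, -0.4, 0.1]
finger_gap: -0.002
[ 0.51704252 -0.01163748  0.10689015] [-0.00018708  0.15213364  0.00340634]
```

View pics/w8.png

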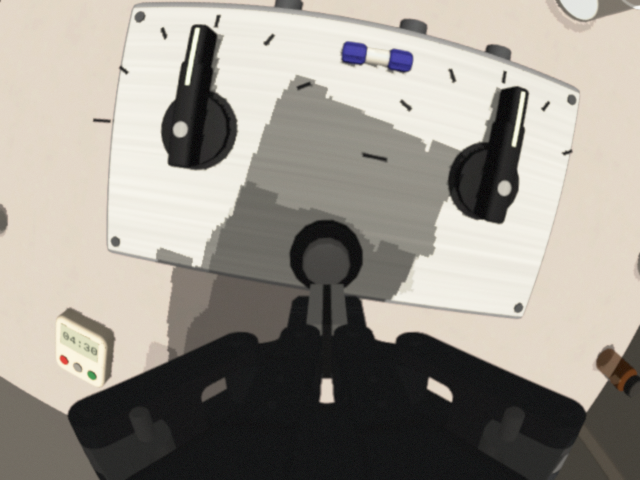

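View pics/s8.png

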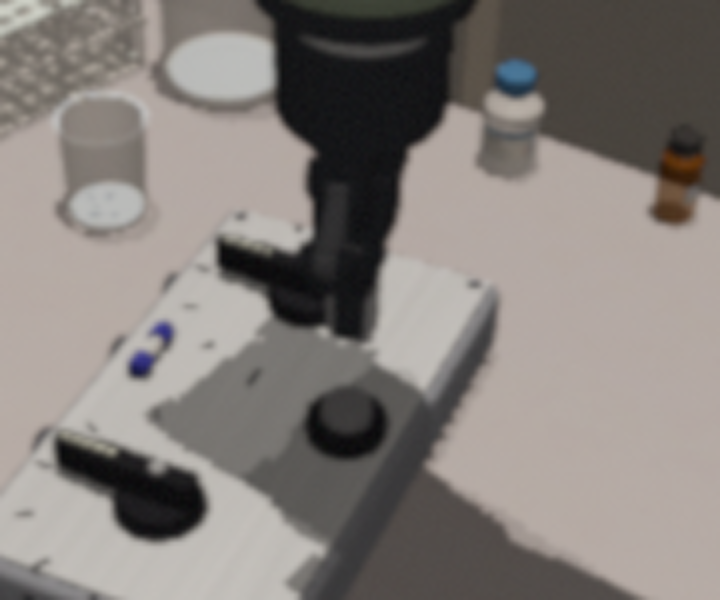

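Well aligned: the button is at (325,260) under the finger line, column 326. Going down.

```bash
python3 -m jog '[[[0,0,0,0.8,0.05,0,0],[0,0,0,1.6,0.1,0,0],[0,0,0,2.4,0.1,0,0],[0,0,0,3.2,0.1,0,0],[0,0,0,3.8,0.1,0,0],[0,0,0,3.8,0.1,0,0]]]';python3 - <<'E'
from h import *
s=get_state()
c=capture("wrist");cv2.imwrite("pics/w9.png",c["img"]);print(s["eef_pos"],s["force"])
c=capture("scene");cv2.imwrite("pics/s9.png",cv2.resize(c["img"][200:300,260:380],None,fx=6,fy=6,interpolation=2))
E
```

```text
t: 11.3
eef_pos: [0.5178, -0.0114, 0.0686]
orientation: [0.974, 1.343, -0.976]
force: [-0.6, 0.1, 0.9]
finger_gap: -0.0
[ 0.51776346 -0.0113734   0.06861981] [-0.570661    0.11665713  0.92597059]
```

View pics/w9.png

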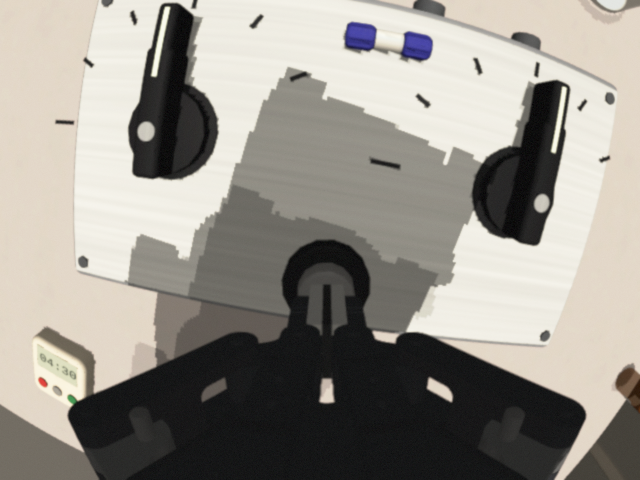

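View pics/s9.png

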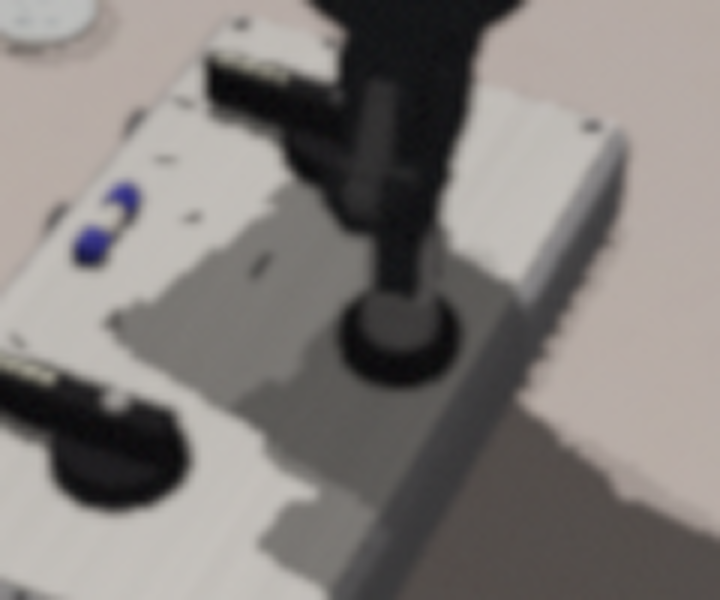

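```bash
python3 -m jog '[[[0,0,0,0.3,0,0,0],[0,0,0,0.6,0,0,0],[0,0,0,0.8,0,0,0],[0,0,0,0.9,0,0,0],[0,0,0,0.9,0,0,0]]]'; python3 -m jog '[[[0,0,0,0.1,0,0,0],[0,0,0,0.2,0,0,0],[0,0,0,0.2,0,0,0]]]'; python3 -m jog '[[[0,0,0,0.1,0,0,0],[0,0,0,0.2,0,0,0],[0,0,0,0.2,0,0,0]]]'
```

```text
t: 11.9
eef_pos: [0.5183, -0.0114, 0.0605]
orientation: [0.975, 1.341, -0.975]
force: [0.7, 0.2, 2.0]
finger_gap: -0.001
t: 12.2
eef_pos: [0.5183, -0.0114, 0.0584]
orientation: [0.974, 1.341, -0.975]
force: [-0.2, -0.4, 4.5]
finger_gap: -0.001
t: 12.5
eef_pos: [0.5184, -0.0114, 0.0572]
orientation: [0.975, 1.341, -0.975]
force: [-4.5, 0.6, 24.6]
finger_gap: -0.003
```

```bash
python3 - <<'E'
from h import *
s=get_state();print(s["eef_pos"],s["force"],s["moment"])
M=R.from_rotvec(s["orientation"]).as_matrix();p=s["eef_pos"]
c=capture("wrist");cv2.imwrite("pics/w10.png",cv2.resize(c["img"][210:350,240:410],None,fx=4,fy=4,interpolation=2))
K=c["camera_matrix"];T=c["T_tool_cam"]
for v in range(225,305,4):
    o=[]
    for u in (300,313,326,339):
        z=c["range_z"][v,u];dx=(u-K[0,2])/K[0,0];dy=(v-K[1,2])/K[1,1];th=np.hypot(dx,dy);k=np.tan(th)/th
        q=T[:3,:3]@np.array([dx*k*z,-dy*k*z,-z])+T[:3,3]; o.append((*(q[1:]*1e3).round().tolist(),((p+M@q)[2]*1e3).round(1)))
    print(v,o)
c=capture("scene");cv2.imwrite("pics/s10.png",cv2.resize(c["img"][200:300,260:380],None,fx=6,fy=6,interpolation=2))
E
```

```text
[ 0.51838802 -0.01141911  0.05722631] [-4.49957099  0.64541117 24.56347697] [ 0.14791649  0.98234496 -0.00532354]
225 [(31.0, -13.0, np.float64(51.0)), (31.0, -7.0, np.float64(51.0)), (31.0, -2.0, np.float64(51.8)), (31.0, 4.0, np.float64(51.5))]
229 [(29.0, -13.0, np.float64(50.9)), (29.0, -7.0, np.float64(51.7)), (29.0, -2.0, np.float64(52.1)), (29.0, 4.0, np.float64(50.5))]
233 [(27.0, -13.0, np.float64(50.1)), (27.0, -7.0, np.float64(51.6)), (27.0, -2.0, np.float64(51.4)), (28.0, 4.0, np.float64(52.1))]
237 [(26.0, -13.0, np.float64(51.7)), (26.0, -7.0, np.float64(51.1)), (25.0, -2.0, np.float64(50.9)), (25.0, 4.0, np.float64(50.9))]
241 [(24.0, -13.0, np.float64(51.4)), (24.0, -7.0, np.float64(50.7)), (24.0, -2.0, np.float64(51.3)), (23.0, 4.0, np.float64(50.0))]
245 [(22.0, -13.0, np.float64(50.9)), (22.0, -7.0, np.float64(51.5)), (22.0, -2.0, np.float64(51.0)), (22.0, 4.0, np.float64(51.4))]
249 [(20.0, -13.0, np.float64(52.1)), (21.0, -7.0, np.float64(55.6)), (22.0, -2.0, np.float64(56.6)), (20.0, 4.0, np.float64(51.0))]
253 [(18.0, -13.0, np.float64(51.1)), (21.0, -7.0, np.f
[... 968 characters left out ...]
4(66.8)), (11.0, 4.0, np.float64(67.2))]
285 [(7.0, -13.0, np.float64(62.8)), (11.0, -7.0, np.float64(72.3)), (12.0, -2.0, np.float64(72.3)), (12.0, 4.0, np.float64(72.6))]
289 [(7.0, -12.0, np.float64(66.6)), (12.0, -7.0, np.float64(76.9)), (12.0, -2.0, np.float64(77.1)), (11.0, 3.0, np.float64(75.9))]
293 [(5.0, -13.0, np.float64(66.3)), (12.0, -7.0, np.float64(80.3)), (12.0, -2.0, np.float64(80.6)), (12.0, 3.0, np.float64(80.3))]
297 [(7.0, -12.0, np.float64(74.6)), (12.0, -6.0, np.float64(84.0)), (12.0, -2.0, np.float64(83.8)), (11.0, 3.0, np.float64(83.7))]
301 [(7.0, -12.0, np.float64(78.4)), (11.0, -6.0, np.float64(86.9)), (12.0, -2.0, np.float64(88.1)), (12.0, 3.0, np.float64(87.8))]
```

View pics/w10.png

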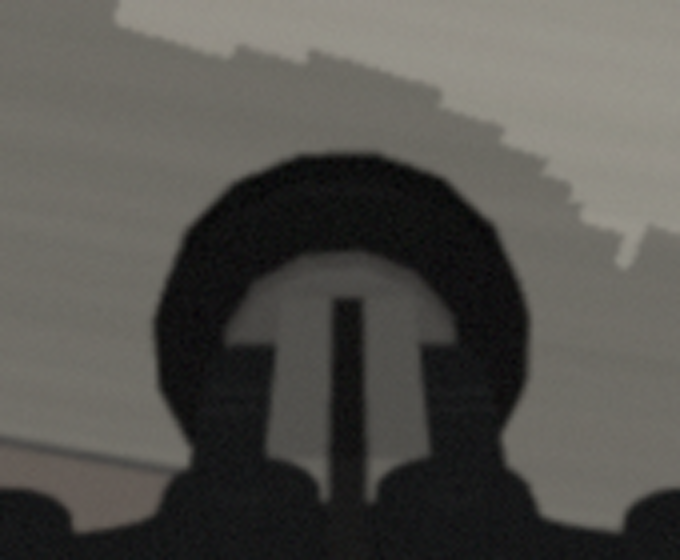

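View pics/s10.png

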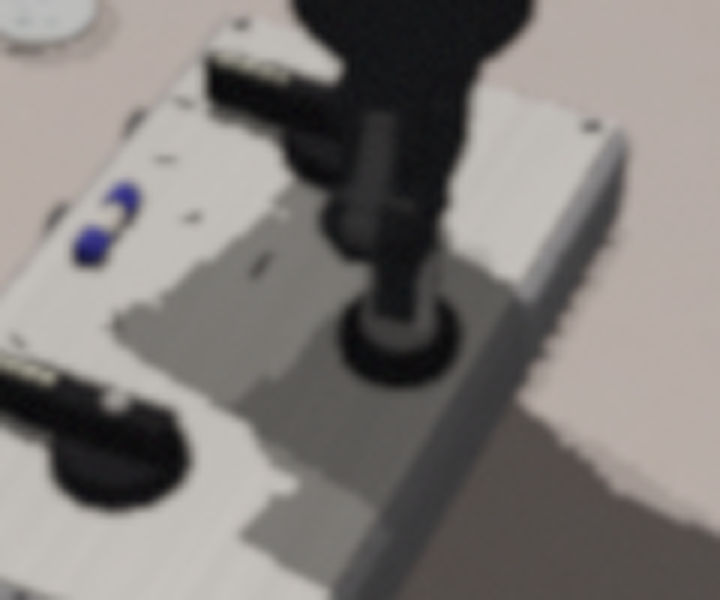

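The button top is now at 66.5 mm against 73.5 mm before, still above its housing rim (63.5 mm), with 24.6 N on the stop. It's fully down, so I release and retreat.

```bash
python3 -m jog '[[[0,0,0,-0.3,0,0,0],[0,0,0,-0.7,0,0,0],[0,0,0,-1.5,0,0,0],[0,0,0,-3,0,0,0],[0,0,0,-5,0,0,0],[0,0,0,-7,0,0,0],[0,0,0,-9,0,0,0],[0,0,0,-10.5,0,0,0],[0,0,0,-11,0,0,0],[0,0,0,-11,0,0,0]]]'; python3 -m jog '[[[0,0,0,0,-1.5,0.7,0],[0,0,0,0,-4,2,0],[0,0,0,0,-7,3.5,0],[0,0,0,0,-9,5,0],[0,0,0,0,-10,6,0],[0,0,0,0,-10,6,0]]]'; python3 - <<'E'
from h import *
s=get_state();M=R.from_rotvec(s["orientation"]).as_matrix();p=s["eef_pos"];print(p,s["force"])
c=capture("wrist");cv2.imwrite("pics/w11.png",c["img"])
K=c["camera_matrix"];T=c["T_tool_cam"]
c2=capture("scene");cv2.imwrite("pics/s11.png",c2["img"]);
for b in boxes_of("start_button","scene")[:1]: print(b,world(c2,*b["centre"]))
def px(w):
    q=T[:3,:3].T@(M.T@(w-p)-T[:3,3]);d=np.array([q[0],-q[1],-q[2]]);r=np.hypot(d[0],d[1]);th=np.arctan2(r,d[2]);return K[0,2]+K[0,0]*th*d[0]/r,K[1,2]+K[0,0]*th*d[1]/r
u,v=map(int,px(np.array([.5185,-.0112,.073])));z=c["range_z"][v,u];print("button px",u,v)
dx=(u-K[0,2])/K[0,0];dy=(v-K[1,2])/K[1,1];th=np.hypot(dx,dy);k=np.tan(th)/th
print(p+M@(T[:3,:3]@np.array([dx*k*z,-dy*k*z,-z])+T[:3,3]))
E
```

```text
t: 13.6
eef_pos: [0.5184, -0.0114, 0.1676]
orientation: [0.975, 1.34, -0.975]
force: [-0.3, -0.6, -0.2]
finger_gap: 0.008
t: 14.2
eef_pos: [0.4408, -0.1008, 0.167]
orientation: [0.976, 1.34, -0.977]
force: [0.4, 0.1, -0.1]
finger_gap: 0.001
[ 0.4407996  -0.10076759  0.16699154] [ 0.4066491   0.07935001 -0.06932382]
{'centre': [253.7, 326.8], 'score': 0.45} [ 0.51196772 -0.00280508  0.07278047]
button px 235 91
[ 0.51834654 -0.01123735  0.07475567]
```

View pics/w11.png

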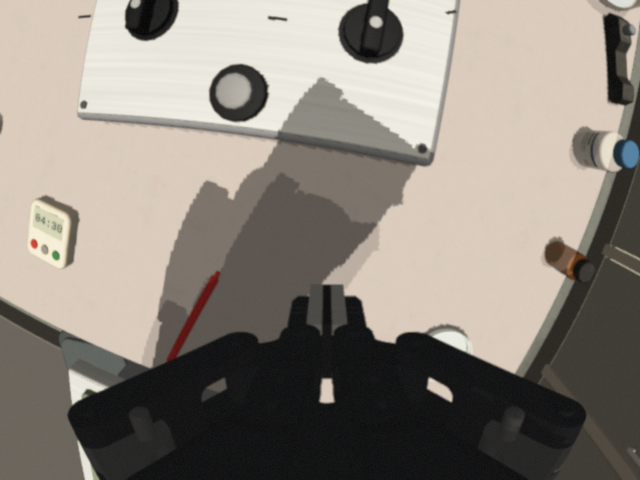

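View pics/s11.png

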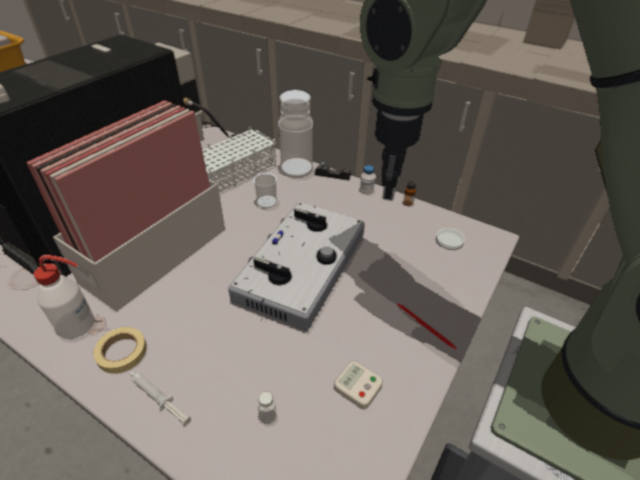

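The button is back up (top at 73–75 mm), the dials match, everything else is in place and the robot is clear. Handing in.

```bash
python3 -c "
from workcell import *
print(finish_job())"
```

```text
the job is handed in; nothing more can be done
None
```

The right dial now stands at the fourth mark (90°), matching the left dial, and the start button has been pressed fully down and released. I handed the job in at about 14 s; `finish_job()` gives no verdict.

- **Dial:** I pushed it with the outside of the closed fingers, three clicks from the first mark. Force readings between clicks stayed around 1 N. Before I pressed start, pictures showed both pointers parallel at the fourth mark and the controller unmoved.
- **Button:** its top went from about 73.5 mm to 66.5 mm against the stop, with 24.6 N on the tool. It came back to 73–75 mm after release.
- **Last check:** the left dial, controller and the things around it looked undisturbed. The arm was clear, with about 0 N on the tool.

**What disagreed:** both cameras showed the closed fingertips about 12 mm behind the reported TCP, not 22 mm ahead as described. I used the camera value, and the step-by-step descent and the contact with the button bore it out. The detector also placed the button about 10 mm off in the scene view, so I used the controller's measured pose instead.

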